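# Wind a brake caliper piston home with a ratcheting wind-back tool

### The job

Flip the red direction lever on the ratchet of the brake-piston wind-back tool over to its driving side, then swing the handle back and forth until the caliper's piston is wound fully home to the end of its thread. You will feel the handle go firm when it gets there: stop there, pushing the grip no harder than about 10 N so that the thread is not overdriven, leave the tool in place with the lever on the driving side, and don't disturb the parts lying around.

Things in the scene. Friction and masses are not known exactly. Their poses are not given: they have to be found in the camera images.
- caliper: Grey cast brake caliper, cylinder down, in a blue drill vise bolted to the bench (base 120 x 250 mm, jaws to 58 mm high). Origin: bench level on the vertical axis of the tool's spindle. x points from the spindle to the caliper's bridge, z up; the handle sticks out roughly along -x. Two claws, 28 mm apart, reach over the tool to 22 mm past the axis on the handle's side, tops 148 mm above the bench.
- cylinder: The caliper's cylinder, 74 mm across, gripped by the vise jaws and fixed to the caliper; the bore with the thread's end stop is inside. Origin and axes: those of the caliper; its top face is 72 mm above the bench.
- piston: Steel piston, 54 mm across, a few mm proud of the cylinder; the tool's round adapter disc is pinned into its notches, so it turns with the tool's spindle and winds down 3 mm a turn. Origin: centre of its crown, 78 mm above the bench at the start. It has 2.6 to 4.1 rad left to turn to the end of its thread; how much differs from caliper to caliper and cannot be seen.
- handle (a joint): Ratchet handle angle about the vertical spindle axis, rad: 0 = along the caliper's -x, growing clockwise seen from above (grip moves to the caliper's +y); free from -1.3 to 1.3. With the lever on the driving side the growing direction is the working stroke and winds the piston in; a tooth every 0.39 rad (up to that much of a stroke is lost); the return clicks freely, 2 to 6 N at the grip.
- handle_grip (a point): Middle of the black grip (24 wide, 22 high, 75 to 190 mm from the spindle axis): on its axis, 140 mm from the spindle axis, 102 mm above the bench; x points to the head. Working torque 0.6 N m: 4 N here, 7 N with rubbing and jerks. At the end of the thread it rises by 1 N m in about 0.12 rad: home is 1.0 to 1.6 N m (7 to 11 N here), over 2.0 N m (14 N) is overdriven.
- head_top (a point): Centre of the steel ratchet head's top, on the spindle axis, 114 mm above the bench. Head 56 mm across, 24 mm thick; neck from it to the grip 20 mm wide, 34 mm wide out to 47 mm from the axis, its top 110 to 112 mm above the bench. x points away from the grip.
- lever (a joint): Red direction lever on top of the neck, hinged 26 mm from the spindle axis, pointing towards the grip, rad: -0.45 = winding-out side (start), +0.45 = driving side; grows clockwise from above: its tip goes to the side the working stroke goes to (the caliper's +y). It is stiff, about 3 N on the tip, and stays where it is put; below 4.5 N on the tip the handle does not swing along.
- lever_tip (a point): Centre of the lever's raised thumb piece, 27 mm from the lever's hinge: 12 mm long, 9 mm wide, 14 mm high; its underside is 3 mm above the neck, its top 128 mm above the bench.
- pad_a: New brake pad lying flat, 46 x 130 mm, 14 mm high; a bystander. Origin under its centre.
- pad_b: Second new brake pad, same size; a bystander.
- guide_pin: Steel guide pin with rubber boot, 88 mm long, 20 mm thick, lying behind the caliper; a bystander.
- boot_ring: Black dust-boot ring, 68 mm across, 8 mm high, lying flat; a bystander.
- grease: Grease jar with red cap, 72 mm across, 75 mm high; a bystander.
- carton: Small cardboard parts carton, 110 x 150 x 70 mm; a bystander.
- screwdriver: Screwdriver lying flat; a bystander.

How it is judged:
By the outcome, as a careful person would: the job done as asked, in the order asked, and still so for the second after the job is handed in, with the robot touching nothing.
It also fails if it takes over 72 s, if anything falls off the work surface, if the arm or the gripper's body presses on something with over 40 N, if the wrist force passes 120 N, or if a joint passes its speed limit or range.

### The arm

A 7-joint arm with a two-finger parallel gripper is mounted at the origin on the work surface. World frame = base frame: x ahead of the robot, y to its left, z up, the work surface at z = 0. Lengths are in m, angles in rad, forces in N, time in s.
With the tool pointing down it reaches from about 0.425 to 0.925 m from the base axis. Payload 6.8 kg.
Tool frame: the origin (TCP) lies at the very end of the fingers, on their centre line; the grasp point (between the pads) lies 19 mm behind it; z points along the fingers, y is the line along which they close (so a half turn about z gives the same grasp; the last joint's range is limited). The gripper opens to 85 mm and grips with 20 to 120 N. Pads are 22 mm wide; open, the fingers measure 114 mm over their backs; the gripper's body (76 mm by 85 mm) begins 54 mm behind the grasp point. The pads swing forward as they close: fully open they stand 13 mm farther back than shut.
Start: joints at [1.027, 0.477, 0.022, 1.555, -0.011, 1.109, -0.083], TCP at [0.285, -0.612, 0.231] pointing down, gripper open.
Joint ranges: [-2.96, 2.96], [-0.34, 2.1], [-1.41, 1.46], [0.24, 2.44], [-1.37, 4.51], [0.17, 1.92], [-2.96, 2.96]. Speed limits (rad/s): [2.39, 2.39, 3.14, 3.14, 3.14, 3.14, 3.14].

### API

Orientations are given as a unit quaternion [w, x, y, z].
In Python, from station import get_obs, read_camera, hand_in gives the robot as it stands.
- The arm moves only by the tool arm_command, never from a script. Its argument "commands" is one flat list of numbers, 7 for each row, row after row: the shift along the tool's x, y, z in m, then the turn, a rotation vector about the tool's x, y, z in degrees, then the opening, from 0 (shut) to 1 (fully open). In form: [tx, ty, tz, rx, ry, rz, fingers, tx, ty, tz, rx, ry, rz, fingers, ...]. A call has 1 to 8 rows; each row is the pose to reach, as a shift and turn from the pose commanded when the call began, along the tool's axes at that moment; what a row does not reach only later rows make up. A row lasts 1/10 s, in which the tool goes at most 50 mm and 8.59 degrees, less where a joint would pass 70% of its speed; a pose out of reach is approached as far as the arm can. A call with a gripper value outside its range is refused whole. The fingers move at their own pace and stop on an object; "force" is the grip in N (left out, the last holds). Time passes only in rows, so rows that repeat a pose let the fingers close. It gives the time, the measured TCP pose, the force, the opening and the grip force at its end, in the units of the state.
- get_obs(): the state, without advancing time (a new reading comes with each control period).
- read_camera(name): name is "scene" or "top"; returns a dict with "img" (400x640x3 uint8, red, green, blue), "camera_matrix" (3x3 intrinsics, pixels), "pose" (4x4, takes a point from camera to world coordinates). Camera axes: x right, y down, z forward; pixel columns grow to the right and rows downward; lengths in m; the calibration is good to about 2 mm. A picture is of the moment at which its call begins. There is no depth.
- hand_in(): hands the job in; it is judged then, once.
The state is a dict: "t": time; "q": joint angles; "joint_vel": joint speeds; "joint_torque": joint torques, N m; "eef_pos": TCP position; "tool_rot": TCP orientation; "contact_force": force on the tool from outside, world axes, zero at the start; "torque": the same for the moment, N m; "gripper_width": opening from 0.0 (shut) to 1.0 (fully open); "grasp_force": force on a finger pad.
Only numpy, scipy, OpenCV 4.12 (cv2) and the standard library are available. Lean on these libraries where they do the work, as an engineer would, in place of code of your own. Each camera call takes 0.05 s, during which the arm holds its last target. There are 200 camera calls.

## Working session

There is one attempt and no reset: what is moved stays moved. The work goes in short steps, Python scripts to look and compute and a tool call to move; the robot and the scene stay as the last step left them, time stands still between calls to the robot, and variables do not carry over. Pictures are saved under pics/ and viewed, at most 10 in all, crops included, and the job is handed in when it is done.

Besides the shell and the picture viewer there is one more tool, called after ">>>" by a JSON object that holds its "op" and its "data", one argument or row to a line. arm_command: Moves the arm, as the interface text tells. Its arguments: {"type":"object","properties":{"commands":{"type":"array","items":{"type":"number"}},"force":{"type":"number"}},"required":["commands"]}

```bash
mkdir -p pics
python3 - <<'E'
from station import *
import cv2,numpy as np
o=get_obs();print({k:np.round(v,3).tolist() for k,v in o.items()})
for n in("scene","top"):
    c=read_camera(n);cv2.imwrite(f"pics/{n}0.png",c["img"][:,:,::-1]);print(c["camera_matrix"].tolist(),np.round(c["pose"],4).tolist())
E
```

```text
{'t': 0.0, 'q': [1.027, 0.478, 0.022, 1.556, -0.011, 1.109, -0.083], 'joint_vel': [0.001, -0.0, -0.001, -0.0, 0.002, 0.001, 0.001], 'joint_torque': [-0.001, -59.644, 1.607, -28.12, 0.012, 0.009, -0.0], 'eef_pos': [0.285, -0.611, 0.23], 'tool_rot': [-0.001, 0.976, 0.216, -0.0], 'contact_force': [-0.372, 0.323, 1.151], 'torque': [0.032, 0.025, -0.021], 'grasp_force': 0.0, 'gripper_width': 1.001}
[[451.0820104259198, 0.0, 321.37822222411023], [0.0, 451.0820104259198, 190.99472868968232], [0.0, 0.0, 1.0]] [[0.3646, 0.8049, -0.4682, 1.1823], [0.9311, -0.3179, 0.1787, -0.2437], [-0.005, -0.5011, -0.8654, 1.2028], [0.0, 0.0, 0.0, 1.0]]
[[381.55122350196893, 0.0, 316.93763733782015], [0.0, 381.55122350196893, 202.16356182620913], [0.0, 0.0, 1.0]] [[-0.1496, -0.9685, 0.1993, 0.3422], [-0.9887, 0.1476, -0.0247, 0.0134], [-0.0055, -0.2008, -0.9796, 1.2174], [0.0, 0.0, 0.0, 1.0]]
```

View pics/scene0.png

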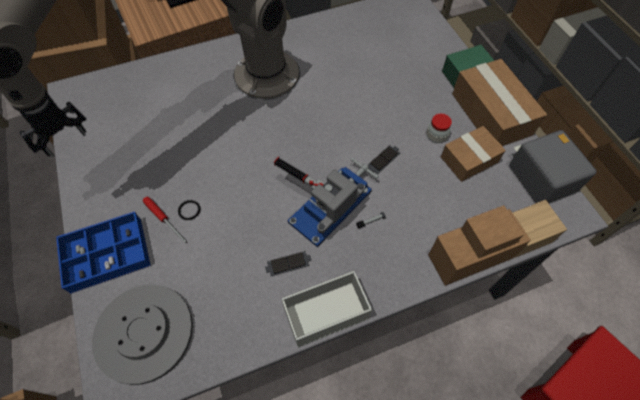

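View pics/top0.png

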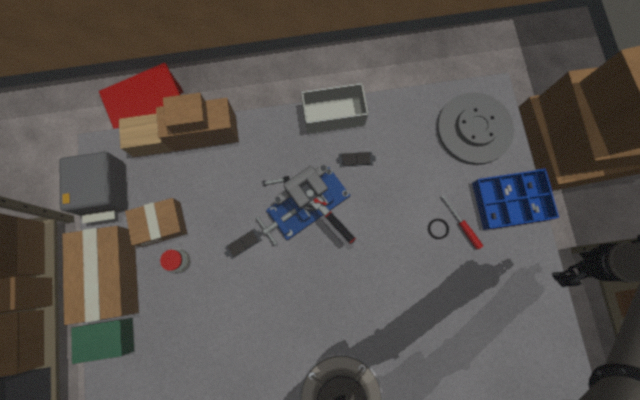

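The scene shows the caliper at about (335,190) with the grip at (292,168). In the top view the caliper is at (305,190) and the grip at (340,228), pointing down and right towards the robot. I'll enlarge both views.

Run:
```python
import cv2,numpy as np
a=cv2.imread("pics/scene0.png")[140:250,265:375];b=cv2.imread("pics/top0.png")[155:255,260:360]
cv2.imwrite("pics/crop0.png",np.hstack([cv2.resize(x,(400,400),interpolation=cv2.INTER_CUBIC) for x in(a,b)]))
```

```text
(no output)
```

View pics/crop0.png

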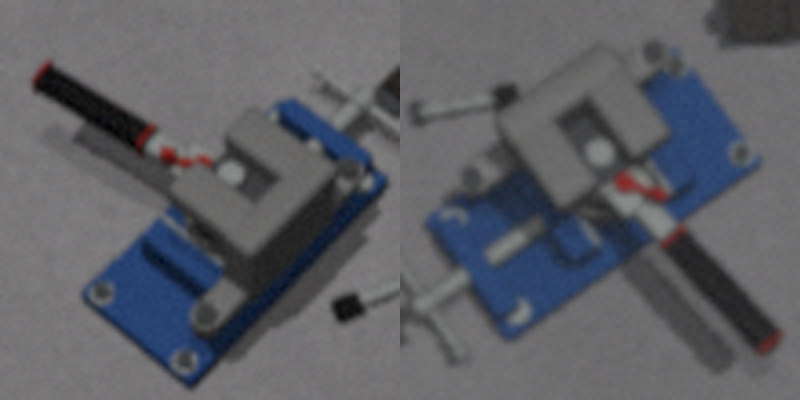

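The crop shows the grip between two red rings: scene crop (148,137) and (42,75), top crop (673,237) and (768,343). The head disc is at scene (232,173) and top (600,152), and the red lever lies between the disc and the inner ring.

```bash
cat > h.py <<'E'
import cv2,numpy as np
from station import *
def ray(c,uv):
    d=np.linalg.inv(c["camera_matrix"])@[*uv,1];return c["pose"][:3,3],c["pose"][:3,:3]@d
def onz(c,uv,z):
    o,d=ray(c,uv);return o+d*(z-o[2])/d[2]
def tri(a,u,b,v):
    o,d=ray(a,u);p,e=ray(b,v);s=np.linalg.lstsq(np.c_[d,-e],p-o,rcond=None)[0]
    x,y=o+d*s[0],p+e*s[1];return (x+y)/2,np.linalg.norm(x-y)
def red(im,box):
    x0,y0,x1,y1=box;h=im[y0:y1,x0:x1].astype(int)
    m=((h[...,0]>90)&(h[...,0]-h[...,1:].max(2)>45)).astype(np.uint8)
    n,l,s,c=cv2.connectedComponentsWithStats(m,connectivity=8)
    return [(s[i,4],np.round(c[i]+[x0,y0],1).tolist()) for i in range(1,n)]
E
python3 - <<'E'
from h import *
S,T=read_camera("scene"),read_camera("top")
print(red(S["img"],(265,140,375,250)),red(T["img"],(260,155,360,255)))
P=lambda x,y:(265+x*.275-.4,140+y*.275-.4)
Q=lambda x,y:(260+(x-400)*.25-.4,155+y*.25-.4)
for n,s,t,z in[("near",(148,137),(673,237),.102),("end",(42,75),(768,343),.102),("disc",(232,173),(600,152),.114),("tip",(168,156),(655,190),.125),("hinge",(205,160),(625,182),.115),("clawR",(172,190),(560,212),.148),("clawL",(232,125),(612,180),.148),("bridgeA",(252,255),(495,115),.148),("bridgeB",(330,185),(603,42),.148)]:
    print(n,*[np.round(v,4) for v in tri(S,P(*s),T,Q(*t))],np.round(onz(S,P(*s),z),4),np.round(onz(T,Q(*t),z),4))
E
```

```text
[(np.int32(1), [277.0, 158.0]), (np.int32(1), [306.0, 175.0]), (np.int32(9), [310.6, 181.7]), (np.int32(7), [320.7, 183.7]), (np.int32(6), [315.5, 184.3])] [(np.int32(32), [318.6, 201.2]), (np.int32(1), [351.0, 241.0])]
near [ 0.5288 -0.0422  0.1039] 0.0018 [ 0.5274 -0.0427  0.102 ] [ 0.5293 -0.0414  0.102 ]
end [ 0.4408 -0.0998  0.1012] 0.004 [ 0.4407 -0.1018  0.102 ] [ 0.4413 -0.0978  0.102 ]
disc [0.5956 0.0021 0.1259] 0.0017 [0.5889 0.004  0.114 ] [0.5987 0.0028 0.114 ]
tip [ 0.5617 -0.0354  0.1218] 0.0053 [ 0.5628 -0.0386  0.125 ] [ 0.5619 -0.0327  0.125 ]
hinge [ 0.5726 -0.012   0.1179] 0.0002 [ 0.571  -0.0113  0.115 ] [ 0.5732 -0.0122  0.115 ]
clawR [0.5612 0.0032 0.0565] 0.075 [ 0.6047 -0.0506  0.148 ] [0.5516 0.0377 0.148 ]
clawL [0.5699 0.0041 0.1542] 0.0134 [0.5682 0.012  0.148 ] [ 0.5691 -0.0024  0.148 ]
bridgeA [0.6427 0.0409 0.0641] 0.0777 [ 0.6769 -0.0159  0.148 ] [0.6294 0.0741 0.148 ]
bridgeB [0.6648 0.0165 0.2061] 0.0564 [0.6438 0.0602 0.148 ] [ 0.6719 -0.0111  0.148 ]
```

```bash
cat >> h.py <<'E'
AX=np.array([.595,.001])
def R():
    from scipy.spatial.transform import Rotation
    q=get_obs()["tool_rot"];return Rotation.from_quat([q[1],q[2],q[3],q[0]]).as_matrix()
def shift(p): return np.round(R().T@(np.array(p)-get_obs()["eef_pos"]),4)
E
python3 - <<'E'
from h import *
T=read_camera("top");S=read_camera("scene")
for c,b in((T,(260,150,360,245)),(S,(280,155,380,250))):
    x0,y0,x1,y1=b;h=c["img"][y0:y1,x0:x1].astype(int)
    m=((h[...,2]-h[...,0]>35)).astype(np.uint8);ys,xs=np.nonzero(m)
    P=np.array([onz(c,(x+x0,y+y0),.015)[:2] for x,y in zip(xs,ys)],np.float32)
    r=cv2.minAreaRect(P);print(r,cv2.boxPoints(r))
print(shift([.579,-.064,.23]),R()[:,0])
E
```

```text
((0.5903928279876709, 0.01132318377494812), (0.11712701618671417, 0.24708226323127747), 26.678239822387695) [[ 0.4825964   0.09541854]
 [ 0.59353137 -0.12535983]
 [ 0.69818926 -0.07277218]
 [ 0.5872543   0.1480062 ]]
((0.5901246070861816, 0.012551859021186829), (0.1197352334856987, 0.25966620445251465), 26.633922576904297) [[ 0.4784069   0.10177027]
 [ 0.5948123  -0.13034247]
 [ 0.7018423  -0.07666655]
 [ 0.58543694  0.15544619]]
[ 0.4978 -0.3724  0.0012] [ 9.06522045e-01  4.22158478e-01 -1.86441651e-05]
```

>>> {"op": "arm_command", "data": {
  "commands": [0.498,-0.372,0,0,0,-8.3,0,0.498,-0.372,0,0,0,-8.3,0,0.498,-0.372,0,0,0,-8.3,0,0.498,-0.372,0,0,0,-8.3,0,0.498,-0.372,0,0,0,-8.3,0,0.498,-0.372,0,0,0,-8.3,0,0.498,-0.372,0,0,0,-8.3,0,0.498,-0.372,0,0,0,-8.3,0],
  "force": 20
}}

```text
t: 1.1
eef_pos: [0.475, -0.2578, 0.2316]
tool_rot: [0.0, 0.958, 0.286, 0.0]
contact_force: [1.4, 0.1, -0.7]
gripper_width: 0.002
grasp_force: 0.0
```

```bash
python3 -c "
from h import *
print(shift([.579,-.064,.118]),R()[:,0],get_obs()['contact_force'])"
```

```text
[ 0.1932 -0.1051  0.1136] [8.36230793e-01 5.48377627e-01 1.95700597e-04] [ 1.4327156   0.11059824 -0.72205217]
```

>>> {"op": "arm_command", "data": {
  "commands": [0.193,-0.105,0.0,0,0,0,0,0.193,-0.105,0.0,0,0,0,0,0.193,-0.105,0.0,0,0,0,0,0.193,-0.105,0.0,0,0,0,0,0.193,-0.105,0.0,0,0,0,0,0.193,-0.105,0.04,0,0,0,0,0.193,-0.105,0.08,0,0,0,0,0.193,-0.105,0.085,0,0,0,0]
}}

```text
t: 1.9
eef_pos: [0.5747, -0.0658, 0.1419]
tool_rot: [-0.001, 0.958, 0.287, -0.004]
contact_force: [-1.6, -0.5, -0.6]
gripper_width: 0.001
grasp_force: 0.0
```

```bash
python3 -c "
from h import *
S=read_camera('scene');T=read_camera('top')
print(shift([.579,-.064,.118]),get_obs()['contact_force'],get_obs()['eef_pos'])
a=S['img'][120:230,265:375];b=T['img'][155:255,260:360]
cv2.imwrite('pics/c1.png',np.hstack([cv2.resize(x,(400,400),interpolation=cv2.INTER_CUBIC) for x in(a,b)])[:,:,::-1])"
```

```text
[ 0.0024 -0.0009  0.0278] [ 0.54498342 -0.36434063  0.96343118] [ 0.57753517 -0.06612242  0.14581213]
```

View pics/c1.png

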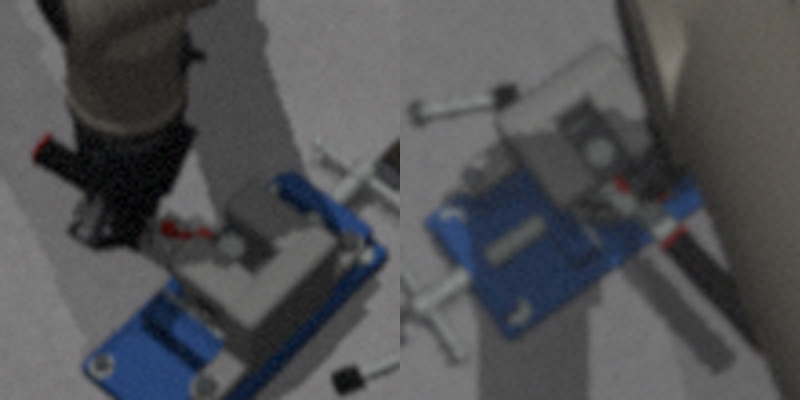

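The fingers are beside the lever on its winding-out side and clear of the claws. Next I lower them and push along tool -y.

>>> {"op": "arm_command", "data": {
  "commands": [0.001,0,0.015,0,0,0,0,0.002,0,0.028,0,0,0,0,0.002,-0.001,0.028,0,0,0,0,0.002,-0.003,0.028,0,0,0,0,0.002,-0.006,0.028,0,0,0,0,0.002,-0.009,0.028,0,0,0,0]
}}

```text
t: 2.6
eef_pos: [0.5752, -0.0571, 0.1189]
tool_rot: [0.0, 0.958, 0.286, 0.0]
contact_force: [-0.6, -0.4, 0.7]
gripper_width: 0.001
grasp_force: 0.0
```

>>> {"op": "arm_command", "data": {
  "commands": [0,-0.002,0,0,0,0,0,0,-0.004,0,0,0,0,0,0,-0.006,0,0,0,0,0]
}}

```text
t: 2.9
eef_pos: [0.5716, -0.0522, 0.1185]
tool_rot: [0.0, 0.958, 0.286, 0.0]
contact_force: [-0.5, -0.7, -0.5]
gripper_width: 0.002
grasp_force: 0.0
```

>>> {"op": "arm_command", "data": {
  "commands": [0,-0.002,0,0,0,0,0,0,-0.004,0,0,0,0,0,0,-0.006,0,0,0,0,0]
}}

```text
t: 3.2
eef_pos: [0.5682, -0.0486, 0.1183]
tool_rot: [0.001, 0.958, 0.286, -0.0]
contact_force: [0.0, -5.9, 1.4]
gripper_width: 0.002
grasp_force: 1.9
```

>>> {"op": "arm_command", "data": {
  "commands": [0,-0.001,0,0,0,0,0,0,-0.002,0,0,0,0,0,0,-0.003,0,0,0,0,0,0,-0.0045,0,0,0,0,0,0,-0.006,0,0,0,0,0]
}}

```text
t: 3.7
eef_pos: [0.565, -0.0423, 0.1184]
tool_rot: [0.0, 0.958, 0.286, -0.0]
contact_force: [0.1, -4.6, 2.4]
gripper_width: -0.003
grasp_force: 1.8
```

>>> {"op": "arm_command", "data": {
  "commands": [0,-0.0015,0,0,0,0,0,0,-0.003,0,0,0,0,0,0,-0.0045,0,0,0,0,0,0,-0.006,0,0,0,0,0]
}}

```text
t: 4.1
eef_pos: [0.5615, -0.0374, 0.1182]
tool_rot: [0.0, 0.958, 0.286, -0.0]
contact_force: [0.3, -3.8, 1.0]
gripper_width: 0.003
grasp_force: 2.1
```

```bash
python3 -c "
from h import *
S=read_camera('scene');T=read_camera('top');print(get_obs()['contact_force'],get_obs()['eef_pos'])
a=S['img'][150:210,275:335];b=T['img'][175:255,285:365]
cv2.imwrite('pics/c2.png',np.hstack([cv2.resize(x,(400,400),interpolation=cv2.INTER_CUBIC) for x in(a,b)])[:,:,::-1])"
```

```text
[ 0.84892832 -4.23846524  1.02200726] [ 0.56156617 -0.03710112  0.11825848]
```

View pics/c2.png

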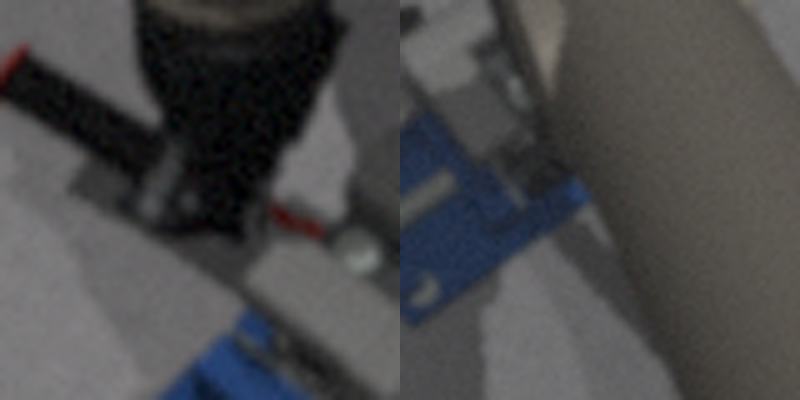

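The arm mostly hides the lever. The grip's end ring is still near scene (277,160), so the handle has not swung. I'll keep pushing.

>>> {"op": "arm_command", "data": {
  "commands": [0,-0.0015,0,0,0,0,0,0,-0.003,0,0,0,0,0,0,-0.0045,0,0,0,0,0]
}}

```text
t: 4.5
eef_pos: [0.5594, -0.0334, 0.1183]
tool_rot: [0.0, 0.958, 0.286, 0.0]
contact_force: [0.8, -3.7, 0.8]
gripper_width: 0.002
grasp_force: 2.0
```

>>> {"op": "arm_command", "data": {
  "commands": [0,-0.001,0,0,0,0,0,0,-0.002,0,0,0,0,0,0,-0.003,0,0,0,0,0]
}}

```text
t: 4.8
eef_pos: [0.5581, -0.0309, 0.1184]
tool_rot: [0.0, 0.958, 0.286, 0.001]
contact_force: [1.7, -4.4, 0.8]
gripper_width: -0.003
grasp_force: 2.4
```

>>> {"op": "arm_command", "data": {
  "commands": [0,-0.001,0,0,0,0,0,0,-0.002,0,0,0,0,0]
}}

```text
t: 5.0
eef_pos: [0.5573, -0.0293, 0.1185]
tool_rot: [0.0, 0.958, 0.286, 0.001]
contact_force: [4.0, -4.5, -1.0]
gripper_width: -0.001
grasp_force: 2.3
```

```bash
python3 -c "
from h import *
S=read_camera('scene');print(get_obs()['contact_force'],get_obs()['eef_pos'],red(S['img'],(265,140,345,200)))"
```

```text
[ 2.47103098 -3.50437976  0.01523696] [ 0.55715717 -0.02907635  0.11849634] [(np.int32(2), [276.5, 158.5])]
```

>>> {"op": "arm_command", "data": {
  "commands": [0,-0.001,0,0,0,0,0,0,-0.002,0,0,0,0,0,0,-0.002,0,0,0,0,0]
}}

```text
t: 5.35
eef_pos: [0.5563, -0.0273, 0.1186]
tool_rot: [0.0, 0.958, 0.286, 0.001]
contact_force: [3.8, -3.8, -0.0]
gripper_width: 0.005
grasp_force: 2.2
```

>>> {"op": "arm_command", "data": {
  "commands": [0,0.01,0,0,0,0,0,0,0.035,-0.01,0,0,0,0,0,0.04,-0.06,0,0,0,0,-0.05,0.09,-0.09,0,0,0,0.5,-0.1,0.14,-0.09,0,0,0,0.5,-0.13,0.17,-0.09,0,0,0,0.5,-0.13,0.17,-0.09,0,0,0,0.5,-0.13,0.17,-0.09,0,0,0,0.5]
}}

```text
t: 6.15
eef_pos: [0.5375, -0.248, 0.2082]
tool_rot: [0.001, 0.959, 0.282, -0.001]
contact_force: [0.1, -1.1, -0.9]
gripper_width: 0.5
grasp_force: 0.0
```

```bash
python3 -c "
from h import *
S=read_camera('scene');T=read_camera('top');print(get_obs()['contact_force'],get_obs()['eef_pos'])
print(red(T['img'],(260,155,360,255)),red(S['img'],(265,140,345,200)))
a=S['img'][150:210,270:330];b=T['img'][175:255,285:365]
cv2.imwrite('pics/c3.png',np.hstack([cv2.resize(x,(400,400),interpolation=cv2.INTER_CUBIC) for x in(a,b)])[:,:,::-1])"
```

```text
[ 0.74310645  1.57425066 -0.53395786] [ 0.53956088 -0.24138148  0.20790018]
[(np.int32(29), [315.5, 203.4]), (np.int32(3), [327.3, 214.3]), (np.int32(2), [324.5, 216.5])] [(np.int32(1), [308.0, 173.0]), (np.int32(8), [316.9, 175.1]), (np.int32(20), [320.0, 181.9])]
```

View pics/c3.png

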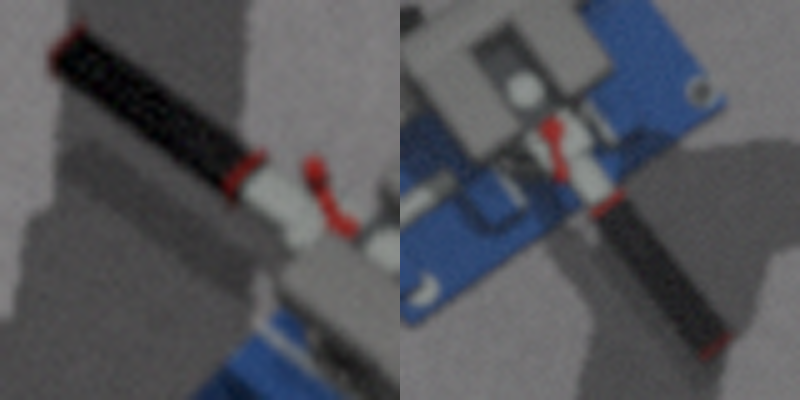

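The lever now lies on the driving side: its thumb has crossed the neck to about (317,175) in scene and (316,209) in top. The handle swung a little with it, so I'll re-measure it and plan the straddle.

```bash
python3 -c "
from h import *
S=read_camera('scene');T=read_camera('top')
N,n=tri(S,(270+245*.15-.4,150+178*.15-.4),T,(326.3,215.6));E,e=tri(S,(270+68*.15-.4,150+50*.15-.4),T,(347.8,244.))
print(N,n,E,e);d=N-E;print(np.linalg.norm(d),np.degrees(np.arctan2(d[1],d[0])), N[:2]+d[:2]/np.linalg.norm(d[:2])*.077)
L,l=tri(S,(316.9,175.1),T,(285+160*.2-.4,175+172*.2-.4));H,h=tri(S,(321.8,183.5),T,(285+152*.2-.4,175+130*.2-.4));print(L,l,H,h,np.degrees(np.arctan2(*(H-L)[1::-1])))
a=np.arctan2(d[1],d[0]);print(shift([*(AX-.14*np.array([np.cos(a),np.sin(a)])),.092]),np.degrees(np.arctan2(R()[1,0],R()[0,0])))"
```

```text
[ 0.52475105 -0.03727956  0.10032394] 0.002362577069732175 [ 0.43232037 -0.08662151  0.09876781] 0.002559146915693897
0.10478779652883852 28.094484797446594 [ 0.59267831 -0.00101818]
[ 0.5447252  -0.01171072  0.12155637] 0.003127393603932797 [ 0.57192288 -0.00932241  0.1157853 ] 0.00024569459795133154 5.018448532424419
[ 0.0383 -0.1831  0.1163] 33.4023648815891
```

>>> {"op": "arm_command", "data": {
  "commands": [0.01,-0.05,0,0,0,5.3,0.52,0.02,-0.1,0,0,0,5.3,0.52,0.03,-0.15,0,0,0,5.3,0.52,0.038,-0.183,0.02,0,0,5.3,0.52,0.038,-0.183,0.05,0,0,5.3,0.52,0.038,-0.183,0.065,0,0,5.3,0.52,0.038,-0.183,0.075,0,0,5.3,0.52,0.038,-0.183,0.075,0,0,5.3,0.52]
}}

```text
t: 7.15
eef_pos: [0.4707, -0.0661, 0.1323]
tool_rot: [-0.001, 0.97, 0.243, -0.001]
contact_force: [0.1, -0.3, 0.8]
gripper_width: 0.525
grasp_force: 0.0
```

```bash
python3 -c "
from h import *
a=np.radians(28.1);print(shift([*(AX-.14*np.array([np.cos(a),np.sin(a)])),.092]),np.degrees(np.arctan2(R()[1,0],R()[0,0])),get_obs()['contact_force'])"
```

```text
[ 0.0013 -0.0005  0.0403] 28.08885031286779 [ 0.06144819 -0.27340287  0.81525685]
```

>>> {"op": "arm_command", "data": {
  "commands": [0.001,0,0.015,0,0,0,0.52,0.001,0,0.03,0,0,0,0.52,0.001,0,0.04,0,0,0,0.52,0.001,0,0.044,0,0,0,0.52,0.001,0,0.044,0,0,0,0.52]
}}

```text
t: 7.65
eef_pos: [0.4723, -0.0667, 0.0893]
tool_rot: [-0.0, 0.97, 0.242, -0.0]
contact_force: [-0.7, 0.1, 1.1]
gripper_width: 0.522
grasp_force: 0.0
```

```bash
cat >> h.py <<'E'
def rows(a0,a1,n):
    "arc about AX from pose at tool heading a0 (deg) to a1, n rows, relative to the pose at a0"
    f=lambda a:AX-.14*np.array([np.cos(a),np.sin(a)])
    a0,a1=np.radians([a0,a1]);X=np.array([np.cos(a0),np.sin(a0)]);Y=np.array([X[1],-X[0]]);o=[]
    for i in range(1,n+1):
        a=a0+(a1-a0)*i/n;d=f(a)-f(a0);o.append([round(X@d,4),round(Y@d,4),0,0,0,round(float(np.degrees(a0-a)),2),.52])
    return o
E
python3 -c "
from h import *
o=get_obs();print(o['eef_pos'],o['contact_force'])
print(rows(28,68,8));print(rows(28,-12,8));print(rows(28,23,2))"
```

```text
[ 0.47233715 -0.06670721  0.08927879] [-0.74262696  0.05462687  1.10815395]
[[np.float64(0.0005), np.float64(0.0122), 0, 0, 0, -5.0, 0.52], [np.float64(0.0021), np.float64(0.0243), 0, 0, 0, -10.0, 0.52], [np.float64(0.0048), np.float64(0.0362), 0, 0, 0, -15.0, 0.52], [np.float64(0.0084), np.float64(0.0479), 0, 0, 0, -20.0, 0.52], [np.float64(0.0131), np.float64(0.0592), 0, 0, 0, -25.0, 0.52], [np.float64(0.0188), np.float64(0.07), 0, 0, 0, -30.0, 0.52], [np.float64(0.0253), np.float64(0.0803), 0, 0, 0, -35.0, 0.52], [np.float64(0.0328), np.float64(0.09), 0, 0, 0, -40.0, 0.52]]
[[np.float64(0.0005), np.float64(-0.0122), 0, 0, 0, 5.0, 0.52], [np.float64(0.0021), np.float64(-0.0243), 0, 0, 0, 10.0, 0.52], [np.float64(0.0048), np.float64(-0.0362), 0, 0, 0, 15.0, 0.52], [np.float64(0.0084), np.float64(-0.0479), 0, 0, 0, 20.0, 0.52], [np.float64(0.0131), np.float64(-0.0592), 0, 0, 0, 25.0, 0.52], [np.float64(0.0188), np.float64(-0.07), 0, 0, 0, 30.0, 0.52], [np.float64(0.0253), np.float64(-0.0803), 0, 0, 0, 35.0, 0.52], [np.float64(0.0328), np.float64(-0.09), 0, 0, 0, 40.0, 0.52]]
[[np.float64(0.0001), np.float64(-0.0061), 0, 0, 0, 2.5, 0.52], [np.float64(0.0005), np.float64(-0.0122), 0, 0, 0, 5.0, 0.52]]
```

>>> {"op": "arm_command", "data": {
  "commands": [0.0005,0.0122,0,0,0,-5,0.52,0.0021,0.0243,0,0,0,-10,0.52,0.0048,0.0362,0,0,0,-15,0.52,0.0084,0.0479,0,0,0,-20,0.52,0.0131,0.0592,0,0,0,-25,0.52,0.0188,0.07,0,0,0,-30,0.52,0.0253,0.0803,0,0,0,-35,0.52,0.0328,0.09,0,0,0,-40,0.52]
}}

```text
t: 8.45
eef_pos: [0.5439, -0.1308, 0.0901]
tool_rot: [-0.0, 0.828, 0.56, 0.0]
contact_force: [-1.3, 1.3, -0.0]
gripper_width: 0.52
grasp_force: 0.9
```

>>> {"op": "arm_command", "data": {
  "commands": [0.0005,0.0122,0,0,0,-5,0.52,0.0021,0.0243,0,0,0,-10,0.52,0.0048,0.0362,0,0,0,-15,0.52,0.0084,0.0479,0,0,0,-20,0.52,0.0131,0.0592,0,0,0,-25,0.52,0.0188,0.07,0,0,0,-30,0.52]
}}

```text
t: 9.05
eef_pos: [0.6155, -0.1399, 0.0899]
tool_rot: [-0.0, 0.655, 0.755, -0.0]
contact_force: [-1.4, 1.3, 0.7]
gripper_width: 0.521
grasp_force: 0.9
```

```bash
cat >> h.py <<'E'
def st(z=(0,0)):
    o=get_obs();r=o['eef_pos'][:2]-AX;a=np.arctan2(R()[1,0],R()[0,0]);t=np.array([-np.sin(a),np.cos(a)])
    print('t',o['t'],'radius',np.linalg.norm(r),'heading',np.degrees(a),'pos angle',np.degrees(np.arctan2(-r[1],-r[0])),'Ftan(+ = drive resisted)',t@o['contact_force'][:2],'z',o['eef_pos'][2],o['contact_force'],np.round(o['q'],2))
E
python3 -c "
from h import *
st()
T=read_camera('top');cv2.imwrite('pics/c4.png',cv2.resize(T['img'][150:270,250:410],(800,600))[:,:,::-1])"
```

```text
t 9.05 radius 0.1423746499070265 heading 98.13566716322171 pos angle 98.28444360439536 Ftan(+ = drive resisted) 1.1925122221954407 z 0.08994943084509875 [-1.38379513  1.25324462  0.66284248] [ 0.49  0.62 -0.51  1.75  0.37  0.87 -0.04]
```

View pics/c4.png

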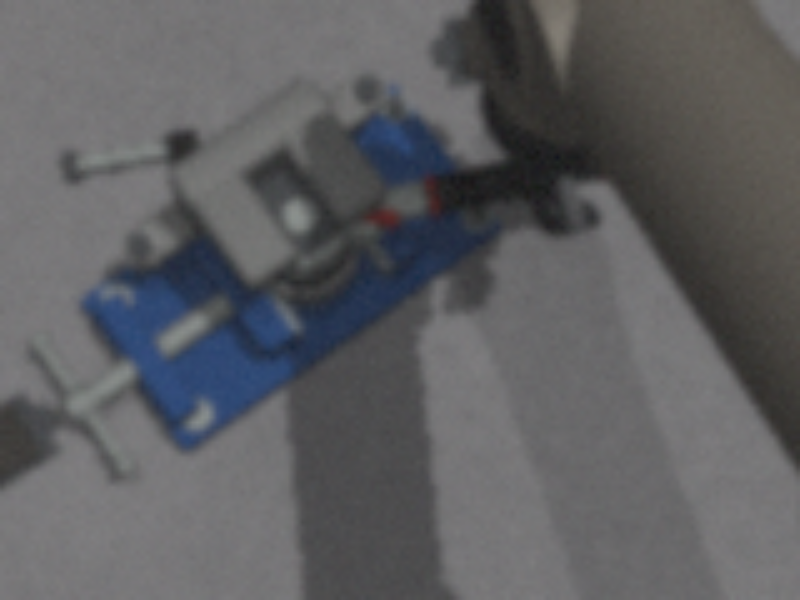

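The grip sits between the fingers, with its inner ring at (432,195) and the lever still on the driving side. Now the first working stroke. It can wind at most about 2.4 rad, which is below the 2.6 rad minimum.

>>> {"op": "arm_command", "data": {
  "commands": [0.0005,-0.0122,0,0,0,5,0.52,0.0021,-0.0243,0,0,0,10,0.52,0.0048,-0.0362,0,0,0,15,0.52,0.0084,-0.0479,0,0,0,20,0.52,0.0131,-0.0592,0,0,0,25,0.52,0.0188,-0.07,0,0,0,30,0.52,0.0253,-0.0803,0,0,0,35,0.52,0.0328,-0.09,0,0,0,40,0.52]
}}

```text
t: 9.9
eef_pos: [0.5227, -0.1209, 0.0904]
tool_rot: [0.002, 0.876, 0.482, 0.001]
contact_force: [3.2, -1.8, -3.1]
gripper_width: 0.519
grasp_force: 2.1
```

>>> {"op": "arm_command", "data": {
  "commands": [0.0005,-0.0122,0,0,0,5,0.52,0.0021,-0.0243,0,0,0,10,0.52,0.0048,-0.0362,0,0,0,15,0.52,0.0084,-0.0479,0,0,0,20,0.52,0.0131,-0.0592,0,0,0,25,0.52,0.0188,-0.07,0,0,0,30,0.52,0.0253,-0.0803,0,0,0,35,0.52,0.0328,-0.09,0,0,0,40,0.52]
}}

```text
t: 10.7
eef_pos: [0.4625, -0.0458, 0.0901]
tool_rot: [0.001, 0.988, 0.152, 0.0]
contact_force: [-0.9, -5.7, 1.2]
gripper_width: 0.52
grasp_force: 2.2
```

```bash
python3 -c "
from h import *
st()"
```

```text
t 10.7 radius 0.14047230778543987 heading 17.54325011998354 pos angle 19.4417951542226 Ftan(+ = drive resisted) -5.164525968156958 z 0.09010562631666062 [-0.88994099 -5.69778264  1.21863938] [ 0.16  0.35 -0.23  2.16  0.13  0.65 -1.43]
```

>>> {"op": "arm_command", "data": {
  "commands": [0.0005,-0.0122,0,0,0,5,0.52,0.0021,-0.0243,0,0,0,10,0.52,0.0048,-0.0362,0,0,0,15,0.52,0.0084,-0.0479,0,0,0,20,0.52,0.0131,-0.0592,0,0,0,25,0.52,0.0188,-0.07,0,0,0,30,0.52,0.0253,-0.0803,0,0,0,35,0.52,0.0328,-0.09,0,0,0,40,0.52]
}}

```text
t: 11.5
eef_pos: [0.4646, 0.0505, 0.0895]
tool_rot: [0.001, 0.981, -0.194, -0.001]
contact_force: [-4.2, -3.6, 2.0]
gripper_width: 0.523
grasp_force: 2.2
```

```bash
python3 -c "
from h import *
st()"
```

```text
t 11.5 radius 0.13944808159378752 heading -22.41035426701598 pos angle -20.772817222864248 Ftan(+ = drive resisted) -4.976950894699494 z 0.08949109070059065 [-4.23478495 -3.63718267  2.00847689] [-0.16  0.35 -0.1   2.15  0.06  0.64 -2.26]
```

>>> {"op": "arm_command", "data": {
  "commands": [0.0005,-0.0122,0,0,0,5,0.52,0.0021,-0.0243,0,0,0,10,0.52,0.0048,-0.0362,0,0,0,15,0.52,0.0084,-0.0479,0,0,0,20,0.52,0.0131,-0.0592,0,0,0,25,0.52]
}}

```text
t: 12.0
eef_pos: [0.4985, 0.101, 0.0892]
tool_rot: [0.001, 0.916, -0.402, -0.002]
contact_force: [-4.6, -1.4, 1.4]
gripper_width: 0.519
grasp_force: 2.2
```

```bash
python3 -c "
from h import *
st()"
```

```text
t 12.0 radius 0.13898352143449172 heading -47.35276938439497 pos angle -46.02997383103036 Ftan(+ = drive resisted) -4.322787003165517 z 0.0892388749756694 [-4.57872333 -1.4095685   1.43442757] [-0.32  0.4  -0.    2.07  0.    0.68 -2.72]
```

>>> {"op": "arm_command", "data": {
  "commands": [0.0005,0.0122,0,0,0,-5,0.52,0.0021,0.0243,0,0,0,-10,0.52,0.0048,0.0362,0,0,0,-15,0.52,0.0084,0.0479,0,0,0,-20,0.52,0.0131,0.0592,0,0,0,-25,0.52,0.0188,0.07,0,0,0,-30,0.52,0.0253,0.0803,0,0,0,-35,0.52,0.0328,0.09,0,0,0,-40,0.52]
}}

```text
t: 12.8
eef_pos: [0.4577, 0.0164, 0.0902]
tool_rot: [-0.001, 0.998, -0.06, 0.001]
contact_force: [1.6, 1.8, -0.5]
gripper_width: 0.52
grasp_force: 1.0
```

>>> {"op": "arm_command", "data": {
  "commands": [0.0005,0.0122,0,0,0,-5,0.52,0.0021,0.0243,0,0,0,-10,0.52,0.0048,0.0362,0,0,0,-15,0.52,0.0084,0.0479,0,0,0,-20,0.52,0.0131,0.0592,0,0,0,-25,0.52,0.0188,0.07,0,0,0,-30,0.52,0.0253,0.0803,0,0,0,-35,0.52,0.0328,0.09,0,0,0,-40,0.52]
}}

```text
t: 13.6
eef_pos: [0.4793, -0.0771, 0.0902]
tool_rot: [0.0, 0.959, 0.285, 0.001]
contact_force: [-0.3, 2.2, 0.2]
gripper_width: 0.521
grasp_force: 0.9
```

>>> {"op": "arm_command", "data": {
  "commands": [0.0005,0.0122,0,0,0,-5,0.52,0.0021,0.0243,0,0,0,-10,0.52,0.0048,0.0362,0,0,0,-15,0.52,0.0084,0.0479,0,0,0,-20,0.52,0.0131,0.0592,0,0,0,-25,0.52,0.0188,0.07,0,0,0,-30,0.52,0.0253,0.0803,0,0,0,-35,0.52,0.0328,0.09,0,0,0,-40,0.52]
}}

```text
t: 14.4
eef_pos: [0.5552, -0.1348, 0.0899]
tool_rot: [-0.0, 0.804, 0.595, 0.0]
contact_force: [-1.7, 1.7, 0.7]
gripper_width: 0.522
grasp_force: 0.9
```

>>> {"op": "arm_command", "data": {
  "commands": [0.0005,0.0122,0,0,0,-5,0.52,0.0021,0.0243,0,0,0,-10,0.52,0.0048,0.0362,0,0,0,-15,0.52,0.0084,0.0479,0,0,0,-20,0.52,0.0122,0.057,0,0,0,-24,0.52]
}}

```text
t: 14.9
eef_pos: [0.6132, -0.1401, 0.0898]
tool_rot: [-0.0, 0.662, 0.749, -0.0]
contact_force: [-1.6, 1.6, 0.6]
gripper_width: 0.519
grasp_force: 0.9
```

```bash
python3 -c "
from h import *
st();print(rows(30,18,4),rows(30,22,4))"
```

```text
t 14.9 radius 0.1422909033933369 heading 97.0227519671668 pos angle 97.3547037917789 Ftan(+ = drive resisted) 1.3971157179902196 z 0.0898133373386901 [-1.61068198  1.6479363   0.64571544] [ 0.49  0.61 -0.5   1.76  0.37  0.87 -0.06]
[[np.float64(0.0002), np.float64(-0.0073), 0, 0, 0, 3.0, 0.52], [np.float64(0.0008), np.float64(-0.0146), 0, 0, 0, 6.0, 0.52], [np.float64(0.0017), np.float64(-0.0219), 0, 0, 0, 9.0, 0.52], [np.float64(0.0031), np.float64(-0.0291), 0, 0, 0, 12.0, 0.52]] [[np.float64(0.0001), np.float64(-0.0049), 0, 0, 0, 2.0, 0.52], [np.float64(0.0003), np.float64(-0.0098), 0, 0, 0, 4.0, 0.52], [np.float64(0.0008), np.float64(-0.0146), 0, 0, 0, 6.0, 0.52], [np.float64(0.0014), np.float64(-0.0195), 0, 0, 0, 8.0, 0.52]]
```

>>> {"op": "arm_command", "data": {
  "commands": [0.0002,-0.0073,0,0,0,3,0.52,0.0008,-0.0146,0,0,0,6,0.52,0.0017,-0.0219,0,0,0,9,0.52,0.0031,-0.0291,0,0,0,12,0.52]
}}

```text
t: 15.3
eef_pos: [0.5844, -0.1406, 0.0901]
tool_rot: [0.001, 0.739, 0.674, 0.001]
contact_force: [2.6, 0.2, -1.7]
gripper_width: 0.516
grasp_force: 0.9
```

>>> {"op": "arm_command", "data": {
  "commands": [0.0001,-0.0049,0,0,0,2,0.52,0.0003,-0.0098,0,0,0,4,0.52]
}}

```text
t: 15.5
eef_pos: [0.5747, -0.1395, 0.0902]
tool_rot: [0.001, 0.762, 0.648, 0.001]
contact_force: [2.1, 0.2, -1.3]
gripper_width: 0.52
grasp_force: 0.9
```

```bash
python3 -c "
from h import *
st()"
```

```text
t 15.5 radius 0.1419733842217082 heading 80.76706281778176 pos angle 81.7843020279678 Ftan(+ = drive resisted) -2.077121441859767 z 0.09023122252227596 [ 2.14002838  0.21926732 -1.29257147] [ 0.47  0.55 -0.45  1.85  0.32  0.81 -0.3 ]
```

>>> {"op": "arm_command", "data": {
  "commands": [0.0001,-0.0049,0,0,0,2,0.52,0.0003,-0.0098,0,0,0,4,0.52]
}}

```text
t: 15.7
eef_pos: [0.5651, -0.1378, 0.0902]
tool_rot: [0.001, 0.784, 0.621, 0.001]
contact_force: [1.6, -0.8, -1.4]
gripper_width: 0.523
grasp_force: 0.9
```

```bash
python3 -c "
from h import *
st()"
```

```text
t 15.7 radius 0.141958323096048 heading 76.75876230628492 pos angle 77.85379393457296 Ftan(+ = drive resisted) -1.7306725841494224 z 0.09022033910296098 [ 1.59774976 -0.76576707 -1.41702187] [ 0.46  0.53 -0.43  1.88  0.3   0.79 -0.36]
```

>>> {"op": "arm_command", "data": {
  "commands": [0.0001,-0.0049,0,0,0,2,0.52,0.0003,-0.0098,0,0,0,4,0.52,0.0008,-0.0146,0,0,0,6,0.52]
}}

```text
t: 16.0
eef_pos: [0.5511, -0.1338, 0.0902]
tool_rot: [0.001, 0.815, 0.579, 0.001]
contact_force: [1.6, -0.8, -0.4]
gripper_width: 0.522
grasp_force: 0.8
```

>>> {"op": "arm_command", "data": {
  "commands": [0.0001,-0.0049,0,0,0,2,0.52,0.0002,-0.0073,0,0,0,3,0.52]
}}

```text
t: 16.2
eef_pos: [0.544, -0.1313, 0.0902]
tool_rot: [0.001, 0.83, 0.558, 0.0]
contact_force: [0.7, -1.0, -0.4]
gripper_width: 0.518
grasp_force: 0.8
```

```bash
python3 -c "
from h import *
st()"
```

```text
t 16.2 radius 0.14177317772951317 heading 67.80272735019958 pos angle 68.91259965589083 Ftan(+ = drive resisted) -0.9988208722124364 z 0.09017888296152633 [ 0.67817495 -0.98176194 -0.38899594] [ 0.44  0.5  -0.4   1.93  0.27  0.76 -0.5 ]
```

>>> {"op": "arm_command", "data": {
  "commands": [0.0001,-0.0049,0,0,0,2,0.52,0.0003,-0.0098,0,0,0,4,0.52]
}}

```text
t: 16.4
eef_pos: [0.5359, -0.1277, 0.0902]
tool_rot: [0.001, 0.849, 0.528, 0.001]
contact_force: [3.6, -1.5, -1.9]
gripper_width: 0.518
grasp_force: 2.0
```

>>> {"op": "arm_command", "data": {
  "commands": [0.0001,-0.0049,0,0,0,2,0.52,0.0003,-0.0098,0,0,0,4,0.52]
}}

```text
t: 16.6
eef_pos: [0.5273, -0.1233, 0.0902]
tool_rot: [0.001, 0.867, 0.498, 0.001]
contact_force: [2.9, -2.5, -1.2]
gripper_width: 0.522
grasp_force: 2.0
```

```bash
python3 -c "
from h import *
st()"
```

```text
t 16.6 radius 0.14152358738708343 heading 59.788695180883224 pos angle 61.423246287192974 Ftan(+ = drive resisted) -3.7849126834923896 z 0.09020477186997246 [ 2.89673062 -2.54700564 -1.2386571 ] [ 0.41  0.47 -0.37  1.98  0.25  0.74 -0.64]
```

>>> {"op": "arm_command", "data": {
  "commands": [0.0001,-0.0049,0,0,0,2,0.52,0.0003,-0.0098,0,0,0,4,0.52]
}}

```text
t: 16.8
eef_pos: [0.5189, -0.1182, 0.0902]
tool_rot: [0.001, 0.884, 0.468, 0.001]
contact_force: [3.7, -3.5, -1.1]
gripper_width: 0.523
grasp_force: 2.1
```

>>> {"op": "arm_command", "data": {
  "commands": [0.0001,-0.0049,0,0,0,2,0.52,0.0003,-0.0098,0,0,0,4,0.52]
}}

```text
t: 17.0
eef_pos: [0.5108, -0.1127, 0.0902]
tool_rot: [0.001, 0.9, 0.437, 0.001]
contact_force: [3.0, -3.5, 0.3]
gripper_width: 0.519
grasp_force: 2.1
```

>>> {"op": "arm_command", "data": {
  "commands": [0.0001,-0.0049,0,0,0,2,0.52,0.0003,-0.0098,0,0,0,4,0.52]
}}

```text
t: 17.2
eef_pos: [0.5031, -0.1065, 0.0901]
tool_rot: [0.001, 0.914, 0.405, 0.001]
contact_force: [2.0, -4.8, -0.7]
gripper_width: 0.521
grasp_force: 2.1
```

>>> {"op": "arm_command", "data": {
  "commands": [0.0001,-0.0049,0,0,0,2,0.52,0.0003,-0.0098,0,0,0,4,0.52]
}}

```text
t: 17.4
eef_pos: [0.4959, -0.0998, 0.0901]
tool_rot: [0.001, 0.928, 0.373, 0.001]
contact_force: [1.1, -5.3, 0.2]
gripper_width: 0.523
grasp_force: 2.1
```

>>> {"op": "arm_command", "data": {
  "commands": [0.0001,-0.0049,0,0,0,2,0.52,0.0003,-0.0098,0,0,0,4,0.52]
}}

```text
t: 17.6
eef_pos: [0.4892, -0.0927, 0.0901]
tool_rot: [0.001, 0.94, 0.34, 0.001]
contact_force: [1.4, -4.9, 0.3]
gripper_width: 0.521
grasp_force: 2.1
```

>>> {"op": "arm_command", "data": {
  "commands": [0.0001,-0.0049,0,0,0,2,0.52,0.0003,-0.0098,0,0,0,4,0.52]
}}

```text
t: 17.8
eef_pos: [0.483, -0.0849, 0.0901]
tool_rot: [0.001, 0.952, 0.307, 0.0]
contact_force: [0.2, -4.3, 1.0]
gripper_width: 0.517
grasp_force: 2.1
```

>>> {"op": "arm_command", "data": {
  "commands": [0.0001,-0.0049,0,0,0,2,0.52,0.0003,-0.0098,0,0,0,4,0.52]
}}

```text
t: 18.0
eef_pos: [0.4773, -0.0768, 0.09]
tool_rot: [0.001, 0.962, 0.274, 0.0]
contact_force: [1.4, -4.9, 1.9]
gripper_width: 0.521
grasp_force: 2.1
```

>>> {"op": "arm_command", "data": {
  "commands": [0.0001,-0.0049,0,0,0,2,0.52,0.0003,-0.0098,0,0,0,4,0.52]
}}

```text
t: 18.2
eef_pos: [0.4722, -0.0683, 0.09]
tool_rot: [0.001, 0.971, 0.24, 0.0]
contact_force: [0.9, -4.9, 1.0]
gripper_width: 0.521
grasp_force: 2.1
```

>>> {"op": "arm_command", "data": {
  "commands": [0.0001,-0.0049,0,0,0,2,0.52,0.0003,-0.0098,0,0,0,4,0.52]
}}

```text
t: 18.4
eef_pos: [0.4677, -0.0594, 0.0899]
tool_rot: [0.001, 0.979, 0.206, 0.0]
contact_force: [0.4, -4.9, 1.5]
gripper_width: 0.52
grasp_force: 2.1
```

>>> {"op": "arm_command", "data": {
  "commands": [0.0001,-0.0049,0,0,0,2,0.52,0.0003,-0.0098,0,0,0,4,0.52]
}}

```text
t: 18.6
eef_pos: [0.4639, -0.0503, 0.0899]
tool_rot: [0.001, 0.985, 0.171, 0.0]
contact_force: [-0.4, -4.8, 1.1]
gripper_width: 0.522
grasp_force: 2.1
```

>>> {"op": "arm_command", "data": {
  "commands": [0.0001,-0.0049,0,0,0,2,0.52,0.0003,-0.0098,0,0,0,4,0.52]
}}

```text
t: 18.8
eef_pos: [0.4607, -0.0409, 0.0898]
tool_rot: [0.001, 0.991, 0.137, -0.0]
contact_force: [-1.3, -4.3, 1.5]
gripper_width: 0.523
grasp_force: 2.1
```

>>> {"op": "arm_command", "data": {
  "commands": [0.0001,-0.0049,0,0,0,2,0.52,0.0003,-0.0098,0,0,0,4,0.52]
}}

```text
t: 19.0
eef_pos: [0.4582, -0.0314, 0.0898]
tool_rot: [0.001, 0.995, 0.102, -0.0]
contact_force: [-0.3, -4.7, 1.5]
gripper_width: 0.52
grasp_force: 2.1
```

>>> {"op": "arm_command", "data": {
  "commands": [0.0001,-0.0049,0,0,0,2,0.52,0.0003,-0.0098,0,0,0,4,0.52]
}}

```text
t: 19.2
eef_pos: [0.4563, -0.0217, 0.0897]
tool_rot: [0.001, 0.998, 0.068, -0.0]
contact_force: [-1.2, -3.7, 2.1]
gripper_width: 0.519
grasp_force: 2.1
```

>>> {"op": "arm_command", "data": {
  "commands": [0.0001,-0.0049,0,0,0,2,0.52,0.0003,-0.0098,0,0,0,4,0.52]
}}

```text
t: 19.4
eef_pos: [0.4551, -0.0119, 0.0896]
tool_rot: [0.001, 0.999, 0.033, -0.001]
contact_force: [-1.0, -4.4, 2.1]
gripper_width: 0.519
grasp_force: 2.1
```

>>> {"op": "arm_command", "data": {
  "commands": [0.0001,-0.0049,0,0,0,2,0.52,0.0003,-0.0098,0,0,0,4,0.52]
}}

```text
t: 19.6
eef_pos: [0.4545, -0.0021, 0.0896]
tool_rot: [0.001, 1.0, -0.002, -0.001]
contact_force: [-2.7, -4.3, 2.1]
gripper_width: 0.519
grasp_force: 2.1
```

>>> {"op": "arm_command", "data": {
  "commands": [0.0001,-0.0049,0,0,0,2,0.52,0.0003,-0.0098,0,0,0,4,0.52]
}}

```text
t: 19.8
eef_pos: [0.4548, 0.0078, 0.0895]
tool_rot: [0.001, 0.999, -0.037, -0.001]
contact_force: [-1.2, -4.6, 1.8]
gripper_width: 0.519
grasp_force: 2.1
```

>>> {"op": "arm_command", "data": {
  "commands": [0.0001,-0.0049,0,0,0,2,0.52,0.0003,-0.0098,0,0,0,4,0.52]
}}

```text
t: 20.0
eef_pos: [0.4555, 0.0174, 0.0895]
tool_rot: [0.001, 0.997, -0.072, -0.001]
contact_force: [-2.1, -4.6, 2.1]
gripper_width: 0.52
grasp_force: 2.7
```

The pad force has risen from a steady 2.1 N to 2.7 N, so I'll take finer steps.

>>> {"op": "arm_command", "data": {
  "commands": [0,-0.0024,0,0,0,1,0.52,0.0001,-0.0049,0,0,0,2,0.52]
}}

```text
t: 20.2
eef_pos: [0.4561, 0.0219, 0.0894]
tool_rot: [0.001, 0.996, -0.089, -0.001]
contact_force: [-2.3, -6.3, 3.3]
gripper_width: 0.52
grasp_force: 3.1
```

```bash
python3 -c "
from h import *
st()"
```

```text
t 20.2 radius 0.14045115105749464 heading -10.187173783488818 pos angle -8.554267308388185 Ftan(+ = drive resisted) -6.660337020604948 z 0.08942857416674448 [-2.32161936 -6.34982879  3.26359008] [-0.06  0.34 -0.14  2.18  0.08  0.64 -2.01]
```

>>> {"op": "arm_command", "data": {
  "commands": [0,-0.0024,0,0,0,1,0.52,0.0001,-0.0042,0,0,0,1.7,0.52]
}}

```text
t: 20.4
eef_pos: [0.4568, 0.0257, 0.0894]
tool_rot: [0.001, 0.995, -0.104, -0.001]
contact_force: [-3.5, -7.0, 3.7]
gripper_width: 0.521
grasp_force: 3.6
```

```bash
python3 -c "
from h import *
st()"
```

```text
t 20.4 radius 0.14041650098176375 heading -11.895524199857055 pos angle -10.116618937205557 Ftan(+ = drive resisted) -7.541103222795827 z 0.08939005098803361 [-3.49842511 -6.96965342  3.69845003] [-0.08  0.34 -0.14  2.17  0.08  0.64 -2.05]
```

>>> {"op": "arm_command", "data": {
  "commands": [0,-0.0015,0,0,0,0.6,0.52,0,-0.0024,0,0,0,1,0.52]
}}

```text
t: 20.6
eef_pos: [0.4572, 0.0278, 0.0894]
tool_rot: [0.002, 0.994, -0.112, -0.001]
contact_force: [-4.0, -7.6, 3.6]
gripper_width: 0.52
grasp_force: 3.8
```

```bash
python3 -c "
from h import *
for i in range(3):st();read_camera('top')"
```

```text
t 20.6 radius 0.14039155265511769 heading -12.887604337193318 pos angle -11.007883345731656 Ftan(+ = drive resisted) -8.25373139720596 z 0.08938082999453908 [-3.96552507 -7.55969651  3.63770255] [-0.08  0.34 -0.13  2.17  0.08  0.64 -2.07]
t 20.65 radius 0.14041691690181043 heading -12.899120734884011 pos angle -11.06160176332965 Ftan(+ = drive resisted) -7.964774474336528 z 0.08936385244719197 [-3.46313622 -7.37786391  3.42916892] [-0.08  0.34 -0.13  2.17  0.08  0.64 -2.07]
t 20.7 radius 0.14037356386978364 heading -12.873873112309862 pos angle -11.05023623764405 Ftan(+ = drive resisted) -7.1029189362468115 z 0.0893951847266245 [-3.26287621 -6.54033698  3.59528048] [-0.08  0.34 -0.13  2.17  0.08  0.64 -2.07]
```

>>> {"op": "arm_command", "data": {
  "commands": [0,-0.001,0,0,0,0.4,0.52,0,-0.002,0,0,0,0.8,0.52]
}}

```text
t: 20.95
eef_pos: [0.4575, 0.0295, 0.0894]
tool_rot: [0.002, 0.993, -0.119, -0.001]
contact_force: [-3.4, -7.3, 4.3]
gripper_width: 0.522
grasp_force: 4.0
```

```bash
python3 -c "
from h import *
for i in range(2):st();read_camera('top')"
```

```text
t 20.95 radius 0.14038521609131785 heading -13.701678312503063 pos angle -11.710265332219413 Ftan(+ = drive resisted) -7.899289266269493 z 0.08935860380497578 [-3.37394638 -7.30808623  4.33853644] [-0.09  0.34 -0.13  2.17  0.08  0.64 -2.09]
t 21.0 radius 0.14042649958338238 heading -13.707947912451543 pos angle -11.780950857026673 Ftan(+ = drive resisted) -8.267340661353492 z 0.08937352023847522 [-2.70656457 -7.84954252  3.67813445] [-0.09  0.34 -0.13  2.17  0.08  0.64 -2.09]
```

>>> {"op": "arm_command", "data": {
  "commands": [0,0.003,0,0,0,0,0.52,0,0.006,0,0,0,0,0.52,0,0.009,0,0,0,0,0.52,0,0.012,0,0,0,0,0.52,0,0.015,0,0,0,0,0.52,0,0.015,0,0,0,0,0.52]
}}

```text
t: 21.65
eef_pos: [0.4558, 0.0174, 0.0893]
tool_rot: [-0.0, 0.993, -0.118, 0.0]
contact_force: [-0.4, -0.3, -0.7]
gripper_width: 0.522
grasp_force: 0.0
```

```bash
python3 -c "
from h import *
st()"
```

```text
t 21.65 radius 0.1402158279712343 heading -13.545173488477404 pos angle -6.7347440062550765 Ftan(+ = drive resisted) -0.36925964162415387 z 0.08934808156039212 [-0.43555024 -0.27489462 -0.72508347] [-0.06  0.33 -0.13  2.18  0.07  0.63 -2.05]
```

>>> {"op": "arm_command", "data": {
  "commands": [0,0,-0.01,0,0,0,0.52,0,0,-0.03,0,0,0,0.52,0,0,-0.06,0,0,0,0.52,0,0,-0.1,0,0,0,0.52,0,0.04,-0.14,0,0,0,0.52,0,0.09,-0.14,0,0,0,0.52,0,0.14,-0.14,0,0,0,0.52,0,0.19,-0.14,0,0,0,0.52]
}}

```text
t: 22.45
eef_pos: [0.4122, -0.1639, 0.2309]
tool_rot: [-0.0, 0.993, -0.117, 0.001]
contact_force: [1.4, -0.8, 0.4]
gripper_width: 0.52
grasp_force: 0.0
```

>>> {"op": "arm_command", "data": {
  "commands": [0,0.05,0,0,0,0,0.52,0,0.08,0,0,0,0,0.52,0,0.08,0,0,0,0,0.52,0,0.08,0,0,0,0,0.52]
}}

```text
t: 22.85
eef_pos: [0.3938, -0.2402, 0.2298]
tool_rot: [-0.0, 0.993, -0.118, 0.0]
contact_force: [0.1, 0.6, 0.6]
gripper_width: 0.518
grasp_force: 0.0
```

```bash
python3 -c "
from h import *
T=read_camera('top');S=read_camera('scene');print(get_obs()['joint_vel'].max() if hasattr(get_obs()['joint_vel'],'max') else '',get_obs()['eef_pos'])
a=S['img'][130:250,240:400];b=T['img'][150:270,250:410]
cv2.imwrite('pics/c5.png',np.hstack([cv2.resize(x,(400,300),interpolation=cv2.INTER_CUBIC) for x in(a,b)])[:,:,::-1])"
```

```text
0.002800191798464037 [ 0.39423323 -0.23890541  0.22954726]
```

View pics/c5.png

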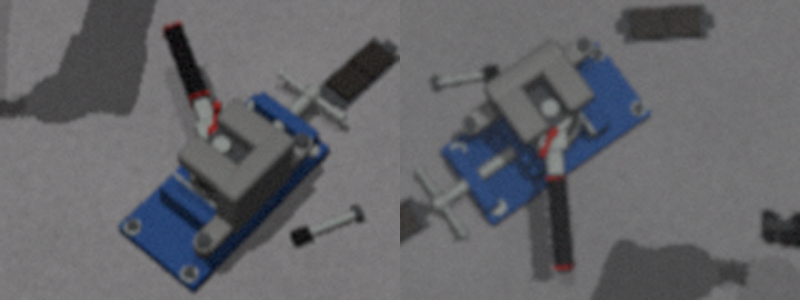

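The handle stands clear of the gripper at top (560,225). The lever is on the driving side at scene (216,115), and the pads and pin have not moved. I'm handing in.

```bash
python3 -c "
from station import *
print(hand_in())"
```

```text
the job is handed in; nothing more can be done
None
```

I flipped the lever to the driving side and wound the piston until the handle went firm, stopping at about 8 to 9 N at the grip. The tool is still in place, the pads and guide pin around the caliper show no movement in the last picture, and I handed the job in about 23 s into the 72 s limit.

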